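# Purge the gas line and set the metering valve two turns open

## Task

On the wine laboratory's gas line, first purge: pull the black purge knob on the blue block all the way out and push it fully home again. Then turn the red handwheel clockwise by its crank handle until the valve is closed against its stop, back it off exactly two turns, and finish while still gripping the crank handle with the valve at that setting. Leave the bottles, the jar and the highlighter alone.

Things in the scene. Friction and masses are not known exactly. Their poses are not given: they have to be found in the camera images.
- valve_base: Metering valve fixed to the bench: steel plate 110 x 110 x 8 mm, round steel body, brass bonnet, pipe stubs out to 76 mm on its +y and -y sides, below 42 mm. Origin under the plate's centre, on the wheel's upright axis; z up. Its -x side, roughly towards the robot, has a yellow stripe on the plate: closed against the stop, the crank handle stands on that side, above the stripe.
- valve_axis (a point): Centre of the red handwheel, on its upright axis, 90 mm above the bench, at mid height of the rim. The wheel is 122 mm across, its rim 12 mm thick (top at 96 mm), with three spokes; it does not rise as it turns.
- valve_wheel (a joint): Turn of the handwheel, rad, counted over turns: 0 = closed at the rigid stop; grows counter-clockwise seen from above as it opens (one turn 6.283), far stop at 18.85. Starts between 2.5 and 6.5. Bearing of the handle from the axis = valve_base's -x direction turned counter-clockwise by this value. Stays where left; takes about 2 N at the handle (0.1 N m).
- crank_grip: Black upright crank handle on the wheel's rim, 55 mm from the wheel's axis: 22 mm diameter, 50 mm high, from 99 to 149 mm above the bench. Origin at the centre of its lower end. A sleeve that revolves freely on its own pin, so a gripper from above can hold it and go round the circle without turning itself.
- purge_base: Purge valve fixed to the bench: a blue block 64 mm deep (x), 70 mm wide (y), its top 85 mm above the bench, on a steel plate 110 mm wide; a small round gauge lies on top (up to 92 mm). Origin at the bench, under the block's centre; z up. The knob comes out of its -x face, roughly towards the robot.
- purge_grip (a point): Centre of the black purge knob, a cylinder 30 mm in diameter, 24 mm long along its slide, on a level 12 mm rod, 60 mm above the bench. Home, it is 62 mm from purge_base's origin towards its -x, 18 mm clear of the block's face (a 24 mm brass collar takes 6 mm of that). Can be gripped from above across its width, along purge_base's y.
- purge_knob (a joint): How far the purge knob is pulled out along purge_base's -x: 0 m = home, 0.040 m = fully out (rigid stops). Starts home. A spring detent holds it at either end: it takes 5 to 7 N to start it, and past the middle it snaps on to the other end.
- wine_bottle: Loose upright green wine bottle, 72 mm diameter, 300 mm high, origin at the centre of its foot. Bystander.
- reagent_bottle: Loose upright white bottle with blue cap, 72 mm diameter, 150 mm high, origin at the centre of its foot. Bystander.
- sample_jar: Loose amber jar with white lid, 64 mm diameter, 85 mm high, origin at the centre of its foot. Bystander.
- highlighter: Loose yellow and green highlighter pen lying along its x, 118 x 19 x 15 mm, origin on its underside 42.5 mm from its yellow end. Bystander.
Things that resemble listed ones, but are neither listed nor needed, are in the scene too. Leave any purple look-alike of the purge_base alone.

How it is judged:
By the outcome, as a careful person would: the job done as asked, in the order asked, and still so for the second after the job is handed in, while the arm keeps its last pose, push and grip.
It also fails if it takes over 70 s, if anything falls off the work surface, if the arm or the gripper's body presses on something with over 40 N, if the wrist force passes 120 N, or if a joint passes its speed limit or range.

## Robot

A 7-joint arm with a two-finger parallel gripper is mounted at the origin on the work surface. World frame = base frame: x ahead of the robot, y to its left, z up, the work surface at z = 0. Lengths are in m, angles in rad, forces in N, time in s.
With the tool pointing down it reaches from about 0.4 to 0.85 m from the base axis. Payload 4.5 kg.
Tool frame: the origin (TCP) lies midway between the tips of the shut fingers; the grasp point (between the pads) lies behind it (r.grip_point_offset is the z of the grasp point in the tool frame, in m); z points along the fingers, y is the line along which they close (so a half turn about z gives the same grasp; the last joint's range is limited). The gripper opens to 88 mm and grips with 3 to 60 N. Pads are 18 mm wide; open, the fingers measure 123 mm over their backs; the gripper's body (75 mm by 187 mm) begins 45 mm behind the grasp point.
Start: joints at [-1.228, 0.689, -0.195, 1.565, 0.157, 0.902, -0.215], TCP at [0.19, 0.595, 0.239] pointing down, gripper open.
Joint ranges: [-3.01, 3.01], [-0.46, 2.08], [-1.47, 1.51], [0.13, 2.56], [-1, 4.14], [0.04, 2.09], [-2.66, 2.66]. Speed limits (rad/s): [2.57, 2.57, 3.14, 3.14, 3.14, 3.14, 3.14].

## Interface

Orientations are given as a unit quaternion [x, y, z, w].
In Python, from plant import r, optics, workorder gives the robot as it stands.
- The arm moves only by the shell command python3 -m creep 'ROWS' [FORCE]. ROWS is JSON, a list of rows, each an object of numbers: "grip": the gripper command: -1 is shut, 1 is fully open, values between are in proportion; "tx", "ty", "tz": the shift along the tool's x, y, z in cm; "spin": the turn about the tool's z in degrees. In form: [{"grip": .., "tx": .., "ty": .., "tz": .., "spin": ..}, ...]. A call has 1 to 8 rows; each row shifts and turns the commanded pose from where the row before left it, along the tool's axes as they then stand; what a row does not reach is not made up. A row lasts 1/12 s, in which the tool goes at most 41.7 mm and 7.16 degrees, less where a joint would pass 70% of its speed; a pose out of reach is approached as far as the arm can. A call with a gripper value outside its range is refused whole. The fingers move at their own pace and stop on an object; FORCE is the grip in N (left out, the last holds). Time passes only in rows, so rows that do not move let the fingers close. It gives the time, the measured TCP pose, the force, the opening and the grip force at its end, in the units of the state.
- r.get_state(): the state, without advancing time (a new reading comes with each control period).
- optics.snapshot(name): name is "scene" or "top" or "wrist"; returns (picture, depth): 400x640x3 uint8, red, green, blue; 400x640 float32, m along the optical axis (not along the pixel's ray), 0 where there is no reading.
- optics.get_calibration(name): a dict with "fx", "fy", "cx", "cy" (pixels), "extrinsics" (4x4, takes a point from world to camera coordinates). Camera axes: x right, y down, z forward; pixel columns grow to the right and rows downward; lengths in m; the calibration is good to about 2 mm. A picture is of the moment at which its call begins: read the wrist's pose just before it. get_calibration takes no time and is no camera call; for the wrist camera it gives the pose at the moment of the call.
- workorder.finish_job(): hands the job in; it is judged then, once.
The state is a dict: "clock": time; "q": joint angles; "qd": joint speeds; "joint_torque": joint torques, N m; "tool_pos": TCP position; "eef_rot": TCP orientation; "contact_force": force on the tool from outside, world axes, zero at the start; "moment": the same for the moment, N m; "opening": opening from 0.0 (shut) to 1.0 (fully open); "finger_force": force on a finger pad.
Only numpy, scipy, OpenCV 4.12 (cv2) and the standard library are available. Lean on these libraries where they do the work, as an engineer would, in place of code of your own. Each camera call takes 0.05 s, during which the arm holds its last target. There are 200 camera calls.

## Working session

There is one attempt and no reset: what is moved stays moved. The work goes in short steps, Python scripts to look and compute and a shell command to move; the robot and the scene stay as the last step left them, time stands still between calls to the robot, and variables do not carry over. Pictures are saved under pics/ and viewed, at most 10 in all, crops included, and the job is handed in when it is done.

```bash
mkdir -p pics; ls; python3 - <<'E'
from plant import r, optics, workorder
import cv2,numpy as np
for n in ["scene","top"]:
    p,d=optics.snapshot(n); cv2.imwrite(f"pics/{n}0.png",p[:,:,::-1]); np.save(f"pics/{n}0.npy",d)
    c=optics.get_calibration(n); print(n,c["fx"],c["cx"],c["cy"],np.round(c["extrinsics"],3).tolist())
s=r.get_state(); print(s, r.grip_point_offset)
E
```

```text
pics
scene 436.30808422863174 311.00115253216194 201.20845006858383 [[-0.745, 0.667, -0.003, 0.436], [0.519, 0.576, -0.632, -0.232], [-0.42, -0.473, -0.775, 1.497], [0.0, 0.0, 0.0, 1.0]]
top 388.19390501961755 317.4527869848918 203.37219241579132 [[0.003, -1.0, 0.012, -0.018], [-0.991, -0.004, -0.134, 0.564], [0.134, -0.012, -0.991, 1.224], [0.0, 0.0, 0.0, 1.0]]
{'clock': 0.1, 'q': array([-1.22821625,  0.68989327, -0.19450629,  1.56619997,  0.15729896,
        0.90250829, -0.21509527]), 'qd': array([ 0.00263366, -0.00158991, -0.00107705, -0.00593079,  0.00011916,
       -0.00019988, -0.00060319]), 'joint_torque': array([-2.55500228e-03, -5.28496277e+01, -1.27101213e+00, -1.53837758e+01,
       -5.24658419e-02,  1.98763388e-03,  3.84860732e-05]), 'tool_pos': array([0.18981649, 0.59490117, 0.23800483]), 'eef_rot': array([ 1.53745346e-01,  9.88110173e-01, -8.07367296e-04, -6.16601654e-05]), 'contact_force': array([ 0.47299888, -0.74048956,  0.07310376]), 'moment': array([-0.01308384,  0.03717673,  0.03337478]), 'finger_force': 0.0, 'opening': 1.001630623950906} -0.0187
```

View pics/scene0.png

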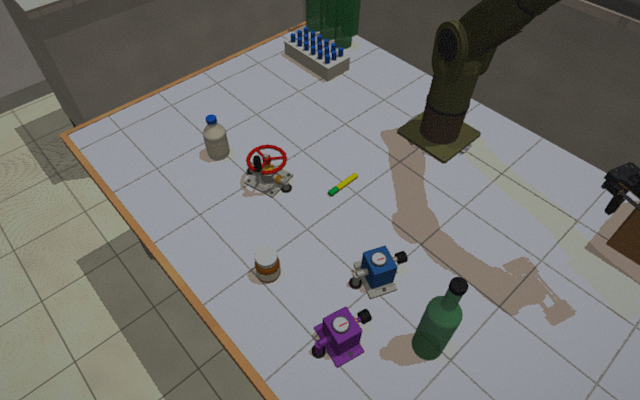

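View pics/top0.png

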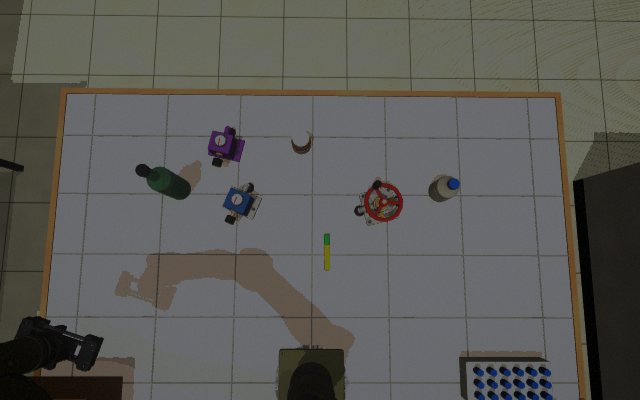

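The blue block (scene 378,268; top 240,200) has its black knob at top (231,219), on the robot side. The purple look-alike is at scene (342,335), top (222,145). The red wheel is at top (383,202), with its crank at about (376,184). The blue block is the one named in the task. I'll measure it and confirm in an enlarged crop.

```bash
cat > h.py <<'E'
import numpy as np,cv2
from plant import r,optics,workorder
def cloud(n,p=None,d=None,c=None):
    if p is None:
        c=optics.get_calibration(n); p,d=optics.snapshot(n)
    v,u=np.mgrid[0:400,0:640]
    P=np.stack([(u-c["cx"])/c["fx"]*d,(v-c["cy"])/c["fy"]*d,d],-1)
    E=np.array(c["extrinsics"]); W=(P-E[:3,3])@E[:3,:3]
    W[d<=0]=np.nan
    return p,W,cv2.cvtColor(p,cv2.COLOR_RGB2HSV)
def ray(c,u,v,z):
    E=np.array(c["extrinsics"]);R=E[:3,:3];o=-R.T@E[:3,3]
    w=R.T@np.array([(u-c["cx"])/c["fx"],(v-c["cy"])/c["fy"],1]); return o+w*(z-o[2])/w[2]
E
python3 - <<'E'
from h import *
pics=[]
for n in ["top","scene"]:
    p=cv2.imread(f"pics/{n}0.png")[:,:,::-1].copy(); d=np.load(f"pics/{n}0.npy")
    p,W,H=cloud(n,p,d,optics.get_calibration(n)); x,y,z=W[...,0],W[...,1],W[...,2]
    h,s,v=[H[...,i].astype(int) for i in range(3)]
    near=(x>.4)&(x<.9)&(abs(y)<.5)
    def rep(l,m):
        q=W[m]; print(n,l,len(q),np.round(np.median(q,0),3), 'rect',[np.round(a,3) for a in cv2.minAreaRect((q[:,:2]*1000).astype(np.float32))] if len(q)>3 else '')
    rep('bluetop',near&(h>98)&(h<122)&(s>100)&(z>.078)&(z<.1)&(y>.1))
    rep('bluetop+gauge',near&(z>.078)&(z<.1)&(y>.1)&(x<.68)&(y<.35))
    rep('red',near&((h<8)|(h>172))&(s>150)&(z>.075)&(z<.11))
    dark=(v<60)&near
    rep('knob',dark&(z>.04)&(z<.085)&(x<.6)&(y>.1)&(y<.32))
    rep('crank',dark&(z>.135)&(z<.16)&(y<0))
    rep('yellow',near&(h>22)&(h<33)&(s>120)&(z<.03)&(y<-.08))
    red=((h<8)|(h>172))&(s>150); red=cv2.morphologyEx(red.astype(np.uint8),cv2.MORPH_OPEN,np.ones((1,1)))
    ys,xs=np.nonzero(red); print(n,'redpix',xs.min(),xs.max(),ys.min(),ys.max())
    for (a,b) in ([(190,175),(335,160)] if n=="top" else [(340,230),(220,130)]):
        pics.append(cv2.resize(p[b:b+75,a:a+100],(400,300),interpolation=cv2.INTER_CUBIC))
o=np.vstack([np.hstack(pics[:2]),np.hstack(pics[2:])]); o=np.clip(o*1.6,0,255).astype(np.uint8); cv2.imwrite("pics/crop1.png",o[:,:,::-1])
E
```

```text
top bluetop 312 [0.56  0.236 0.086] rect [array([565.849, 236.985]), array([69.914, 63.756]), np.float64(67.846)]
top bluetop+gauge 461 [0.564 0.236 0.087] rect [array([548.476, 243.604]), array([ 69.939, 100.732]), np.float64(68.843)]
top red 455 [ 0.558 -0.218  0.095] rect [array([600.288,  24.421]), array([610.306, 170.667]), np.float64(75.119)]
top knob 153 [0.526 0.244 0.071] rect [array([546.58, 239.01]), array([ 61.763, 112.028]), np.float64(51.443)]
top crank 64 [ 0.608 -0.199  0.147] rect [array([ 612.26 , -305.754]), array([240.819,  28.439]), np.float64(88.658)]
top yellow 14 [ 0.53  -0.231  0.009] rect [array([ 530.587, -230.826]), array([19.516,  9.416]), np.float64(28.306)]
top redpix 0 600 139 399
scene bluetop 459 [0.573 0.246 0.085] rect [array([567.546, 236.213]), array([71.459, 63.969]), np.float64(68.241)]
scene bluetop+gauge 666 [0.571 0.24  0.086] rect [array([551.896, 242.444]), array([71.465, 97.6  ]), np.float64(68.298)]
scene red 366 [ 0.565 -0.215  0.096] rect [array([ 6.72227e+02, -2.37000e-01]), array([606.899, 114.364]), np.float64(64.272)]
scene knob 287 [0.568 0.264 0.068] rect [array([556.825, 251.617]), array([ 63.561, 108.861]), np.float64(57.092)]
scene crank 50 [ 0.616 -0.192  0.147] rect [array([ 615.012, -195.042]), array([18.57 , 19.438]), np.float64(3.005)]
scene yellow 0 [nan nan nan] rect 
scene redpix 247 633 34 325
  return _methods._mean(a, axis=axis, dtype=dtype,
  ret = um.true_divide(
```

View pics/crop1.png

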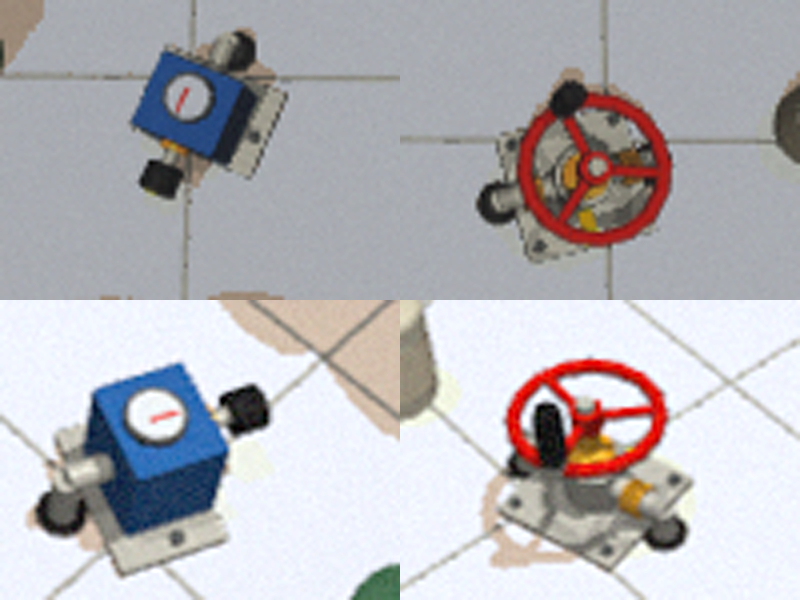

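The crop confirms it: the blue block's black knob with the brass collar faces the robot (top crop 160,180). The black end at (240,50) is a pipe stub, not the knob. The red wheel's crank is at (570,97) in its crop.

```bash
python3 - <<'E'
from h import *
from scipy.optimize import least_squares
for n in ["top","scene"]:
    p=cv2.imread(f"pics/{n}0.png")[:,:,::-1].copy(); d=np.load(f"pics/{n}0.npy")
    p,W,H=cloud(n,p,d,optics.get_calibration(n)); x,y,z=W[...,0],W[...,1],W[...,2]
    h,s,v=[H[...,i].astype(int) for i in range(3)]
    near=(x>.4)&(x<.7)&(y<-.1)&(y>-.33)
    q=W[near&((h<8)|(h>172))&(s>150)&(z>.085)&(z<.105)]
    q0=np.median(q[:,:2],0)
    q=q[np.linalg.norm(q[:,:2]-q0,axis=1)>.042]
    f=least_squares(lambda a:np.hypot(q[:,0]-a[0],q[:,1]-a[1])-.0555,q0,loss='soft_l1',f_scale=.003); print(n,'wheel',f.x,np.median(q[:,2]))
    for l,m in [('bottle',(h>40)&(h<90)&(s>60)&(z>.03)&(y>.25)&(x>.4)&(x<.8)),('wbot',(z>.03)&(z<.2)&(y<-.3)&(y>-.5)&(x>.45)&(x<.8)),('jar',(z>.02)&(z<.12)&(x>.6)&(x<.85)&(abs(y)<.12))]:
        q=W[m]; print(n,l,len(q),np.round(np.nanpercentile(q,[2,50,98],axis=0),3).tolist())
E
```

```text
top wheel [ 0.56223722 -0.21947139] 0.09543494094891229
top bottle 577 [[0.579, 0.407, 0.051], [0.602, 0.428, 0.196], [0.642, 0.462, 0.271]]
top wbot 558 [[0.576, -0.448, 0.036], [0.603, -0.41, 0.103], [0.64, -0.388, 0.153]]
top jar 365 [[0.738, 0.01, 0.027], [0.759, 0.038, 0.084], [0.792, 0.067, 0.09]]
scene wheel [ 0.56587507 -0.21990633] 0.09596248001305147
scene bottle 2037 [[0.605, 0.41, 0.037], [0.638, 0.447, 0.181], [0.651, 0.475, 0.278]]
scene wbot 727 [[0.587, -0.436, 0.033], [0.623, -0.404, 0.095], [0.648, -0.387, 0.152]]
scene jar 704 [[0.746, 0.017, 0.024], [0.777, 0.052, 0.081], [0.802, 0.071, 0.089]]
```

```bash
python3 -m creep '[{"grip":1,"tx":0,"ty":0,"tz":0,"spin":4.3},{"grip":1,"tx":-2.5,"ty":-3.2,"tz":0,"spin":0},{"grip":1,"tx":-2.5,"ty":-3.2,"tz":0,"spin":0},{"grip":1,"tx":-2.5,"ty":-3.2,"tz":0,"spin":0},{"grip":1,"tx":-2.5,"ty":-3.2,"tz":0,"spin":0},{"grip":1,"tx":-2.5,"ty":-3.2,"tz":0,"spin":0},{"grip":1,"tx":-2.5,"ty":-3.2,"tz":0,"spin":0},{"grip":1,"tx":-3.8,"ty":0,"tz":0,"spin":0}]' 20; python3 -m creep '[{"grip":1,"tx":-3.8,"ty":0,"tz":0,"spin":0},{"grip":1,"tx":-3.8,"ty":0,"tz":0,"spin":0},{"grip":1,"tx":-3.8,"ty":0,"tz":0,"spin":0},{"grip":1,"tx":-3.8,"ty":0,"tz":0,"spin":0},{"grip":1,"tx":-3.8,"ty":0,"tz":1,"spin":0},{"grip":1,"tx":-3.5,"ty":0,"tz":1,"spin":0},{"grip":1,"tx":0,"ty":0,"tz":0,"spin":0}]'
python3 - <<'E'
from h import *
s=r.get_state(); p,W,H=cloud("wrist"); print(s["tool_pos"],s["eef_rot"])
cv2.imwrite("pics/w1.png",p[:,:,::-1])
x,y,z=W[...,0],W[...,1],W[...,2]; h,sa,v=[H[...,i].astype(int) for i in range(3)]
box=(x>.4)&(x<.7)&(y>.1)&(y<.35)
b=W[box&(h>98)&(h<122)&(sa>100)&(z>.078)&(z<.1)]; print(len(b),np.round(cv2.minAreaRect((b[:,:2]*1000).astype(np.float32)) [0],1),cv2.minAreaRect((b[:,:2]*1000).astype(np.float32))[1:])
k=W[box&(v<70)&(sa<110)&(z>.045)&(z<.085)&(np.hypot(x-.509,y-.26)<.035)]; print(len(k),np.round(np.percentile(k,[2,50,98],axis=0),3), [np.round(a,1) for a in cv2.minAreaRect((k[:,:2]*1000).astype(np.float32))])
E
```

```text
clock: 0.77
tool_pos: [0.2871, 0.3388, 0.2377]
eef_rot: [0.189, 0.982, -0.006, -0.002]
contact_force: [0.2, 0.4, 0.5]
opening: 1.003
finger_force: 0.0
clock: 1.35
tool_pos: [0.5074, 0.2566, 0.2165]
eef_rot: [0.196, 0.981, -0.002, 0.002]
contact_force: [0.2, 0.6, -0.3]
opening: 1.002
finger_force: 0.0
[0.50743645 0.25664803 0.21654385] [ 0.19592786  0.98061526 -0.00176316  0.00169728]
2607 [565.  236.1] ((68.61920166015625, 62.11066818237305), 67.57376098632812)
639 [[0.495 0.238 0.06 ]
 [0.509 0.259 0.074]
 [0.539 0.273 0.077]] [array([517.7, 255.9]), array([27.4, 42.6]), np.float64(67.7)]
```

View pics/w1.png

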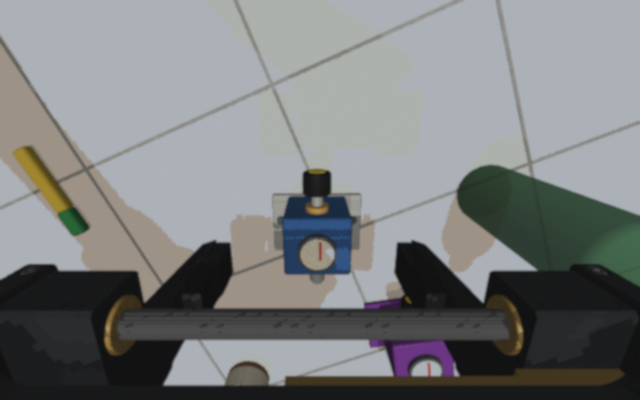

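The wrist view shows the blue block below, with its knob at (317,183) between the fingers' lines. The wine bottle at (520,220) is well to the side.

```bash
python3 -m creep '[{"grip":1,"tx":0,"ty":0.3,"tz":3.5,"spin":0},{"grip":1,"tx":0,"ty":0,"tz":3.5,"spin":0},{"grip":1,"tx":0,"ty":0,"tz":3.5,"spin":0},{"grip":1,"tx":0,"ty":0,"tz":3.5,"spin":0},{"grip":1,"tx":0,"ty":0,"tz":3,"spin":0},{"grip":1,"tx":0,"ty":0,"tz":0,"spin":0}]'
python3 -m creep '[{"grip":-1},{"grip":-1},{"grip":-1},{"grip":-1},{"grip":-1},{"grip":-1},{"grip":-1},{"grip":-1}]' 30
```

```text
clock: 1.9
tool_pos: [0.4973, 0.2647, 0.0438]
eef_rot: [0.19, 0.982, -0.003, -0.004]
contact_force: [-0.1, -0.3, 0.1]
opening: 0.999
finger_force: 0.0$[0]: bad value
```

```bash
python3 -m creep '[{"grip":1,"tx":-0.6,"ty":0,"tz":-0.1,"spin":0},{"grip":1,"tx":-0.5,"ty":0,"tz":0,"spin":0},{"grip":1,"tx":0,"ty":0,"tz":0,"spin":0},{"grip":1,"tx":0,"ty":0,"tz":0,"spin":0}]' 30; python3 - <<'E'
from h import *
print(r.get_state()["tool_pos"])
p,W,H=cloud("wrist"); cv2.imwrite("pics/w2.png",p[:,:,::-1])
E
```

```text
clock: 2.23
tool_pos: [0.5141, 0.2618, 0.0519]
eef_rot: [0.191, 0.982, 0.001, 0.002]
contact_force: [-0.5, -0.7, 0.2]
opening: 0.997
finger_force: 0.0
[0.5141288  0.26178106 0.05192168]
```

View pics/w2.png

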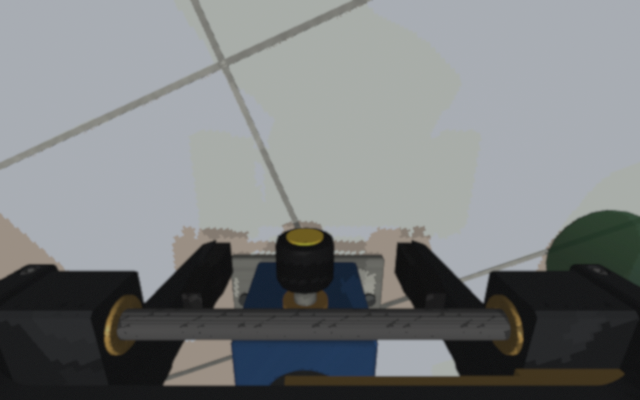

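The knob at (305,262) sits about 4 mm left of the finger centre (314), which agrees with the estimate. I'll correct that, let the arm settle and close.

```bash
python3 -m creep '[{"grip":1,"tx":0.4,"ty":-0.4,"tz":0.5,"spin":0},{"grip":1,"tx":0,"ty":0,"tz":0,"spin":0},{"grip":1,"tx":0,"ty":0,"tz":0,"spin":0},{"grip":1,"tx":0,"ty":0,"tz":0,"spin":0},{"grip":1,"tx":0,"ty":0,"tz":0,"spin":0}]' 30
```

```text
clock: 2.7
tool_pos: [0.507, 0.2594, 0.0447]
eef_rot: [0.191, 0.982, 0.0, -0.0]
contact_force: [0.7, -0.3, 0.9]
opening: 1.004
finger_force: 0.0
```

```bash
python3 -m creep '[{"grip":-1,"tx":0,"ty":0,"tz":0,"spin":0},{"grip":-1,"tx":0,"ty":0,"tz":0,"spin":0},{"grip":-1,"tx":0,"ty":0,"tz":0,"spin":0},{"grip":-1,"tx":0,"ty":0,"tz":0,"spin":0},{"grip":-1,"tx":0,"ty":0,"tz":0,"spin":0},{"grip":-1,"tx":0,"ty":0,"tz":0,"spin":0},{"grip":-1,"tx":0,"ty":0,"tz":0,"spin":0},{"grip":-1,"tx":0,"ty":0,"tz":0,"spin":0}]' 30
```

```text
clock: 3.37
tool_pos: [0.5071, 0.2593, 0.0447]
eef_rot: [0.191, 0.982, 0.0, -0.0]
contact_force: [-0.3, -0.6, -0.2]
opening: 0.419
finger_force: 0.0
```

```bash
python3 -m creep '[{"grip":-1,"tx":0,"ty":0,"tz":0,"spin":0},{"grip":-1,"tx":0,"ty":0,"tz":0,"spin":0},{"grip":-1,"tx":0,"ty":0,"tz":0,"spin":0},{"grip":-1,"tx":0,"ty":0,"tz":0,"spin":0},{"grip":-1,"tx":0,"ty":0,"tz":0,"spin":0}]' 30
```

```text
clock: 3.78
tool_pos: [0.5073, 0.2598, 0.0447]
eef_rot: [0.191, 0.982, 0.0, 0.0]
contact_force: [1.6, 1.7, -1.7]
opening: 0.335
finger_force: 30.0
```

```bash
python3 -m creep '[{"grip":-1,"tx":0.6,"ty":0,"tz":0,"spin":0},{"grip":-1,"tx":0.6,"ty":0,"tz":0,"spin":0},{"grip":-1,"tx":0.6,"ty":0,"tz":0,"spin":0},{"grip":-1,"tx":0.6,"ty":0,"tz":0,"spin":0},{"grip":-1,"tx":0.6,"ty":0,"tz":0,"spin":0},{"grip":-1,"tx":0.6,"ty":0,"tz":0,"spin":0},{"grip":-1,"tx":0.4,"ty":0,"tz":0,"spin":0},{"grip":-1,"tx":0,"ty":0,"tz":0,"spin":0}]'; python3 -m creep '[{"grip":-1,"tx":0.2,"ty":0,"tz":0,"spin":0},{"grip":-1,"tx":0.1,"ty":0,"tz":0,"spin":0},{"grip":-1,"tx":0,"ty":0,"tz":0,"spin":0},{"grip":-1,"tx":0,"ty":0,"tz":0,"spin":0}]'
```

```text
clock: 4.45
tool_pos: [0.4702, 0.2749, 0.0448]
eef_rot: [0.19, 0.982, 0.001, 0.001]
contact_force: [2.3, 3.1, -3.8]
opening: 0.331
finger_force: 30.0
clock: 4.78
tool_pos: [0.4702, 0.2749, 0.0447]
eef_rot: [0.191, 0.981, 0.001, 0.002]
contact_force: [8.1, 0.8, -8.3]
opening: 0.327
finger_force: 29.9
```

It travelled 40.1 mm, so it is against its outer stop. Next I push it home.

```bash
python3 -m creep '[{"grip":-1,"tx":-0.6,"ty":0,"tz":0,"spin":0},{"grip":-1,"tx":-0.6,"ty":0,"tz":0,"spin":0},{"grip":-1,"tx":-0.6,"ty":0,"tz":0,"spin":0},{"grip":-1,"tx":-0.6,"ty":0,"tz":0,"spin":0},{"grip":-1,"tx":-0.6,"ty":0,"tz":0,"spin":0},{"grip":-1,"tx":-0.6,"ty":0,"tz":0,"spin":0},{"grip":-1,"tx":-0.6,"ty":0,"tz":0,"spin":0},{"grip":-1,"tx":-0.3,"ty":0,"tz":0,"spin":0}]'; python3 -m creep '[{"grip":-1,"tx":-0.2,"ty":0,"tz":0,"spin":0},{"grip":-1,"tx":0,"ty":0,"tz":0,"spin":0},{"grip":-1,"tx":0,"ty":0,"tz":0,"spin":0}]'
```

```text
clock: 5.45
tool_pos: [0.5075, 0.2596, 0.0447]
eef_rot: [0.19, 0.982, 0.0, -0.002]
contact_force: [-8.1, 7.8, 4.6]
opening: 0.325
finger_force: 30.0
clock: 5.7
tool_pos: [0.5074, 0.2597, 0.0447]
eef_rot: [0.19, 0.982, 0.0, -0.003]
contact_force: [-5.9, 6.2, 2.0]
opening: 0.334
finger_force: 30.0
```

Back at the start reading, so it's home. I'll relax the push, open, and rise.

```bash
python3 -m creep '[{"grip":-1,"tx":0.2,"ty":0,"tz":0,"spin":0},{"grip":-1,"tx":0,"ty":0,"tz":0,"spin":0},{"grip":0.4,"tx":0,"ty":0,"tz":0,"spin":0},{"grip":0.4,"tx":0,"ty":0,"tz":0,"spin":0},{"grip":0.4,"tx":0,"ty":0,"tz":0,"spin":0},{"grip":0.4,"tx":0,"ty":0,"tz":0,"spin":0},{"grip":0.4,"tx":0,"ty":0,"tz":0,"spin":0},{"grip":0.4,"tx":0,"ty":0,"tz":0,"spin":0}]'; python3 -m creep '[{"grip":0.4,"tx":0,"ty":0,"tz":-2,"spin":0},{"grip":0.4,"tx":0,"ty":0,"tz":-3,"spin":0},{"grip":0.4,"tx":0,"ty":0,"tz":-4,"spin":0},{"grip":0.4,"tx":0,"ty":0,"tz":-4,"spin":0},{"grip":0.4,"tx":0,"ty":0,"tz":-4,"spin":0},{"grip":0.4,"tx":0,"ty":0,"tz":0,"spin":0},{"grip":0.4,"tx":0,"ty":0,"tz":0,"spin":0}]'
python3 - <<'E'
from h import *
s=r.get_state(); print(s["tool_pos"],s["eef_rot"],s["q"])
p,W,H=cloud("wrist"); cv2.imwrite("pics/w3.png",p[:,:,::-1])
x,y,z=W[...,0],W[...,1],W[...,2]; h,sa,v=[H[...,i].astype(int) for i in range(3)]
box=(x>.4)&(x<.7)&(y>.1)&(y<.35)
k=W[box&(v<70)&(sa<110)&(z>.045)&(z<.085)&(np.hypot(x-.509,y-.26)<.035)]
u=np.array([-.9245,.381]); t=(k[:,:2]-[.5655,.236])@u; print(np.percentile(t,[2,50,98]))
E
```

```text
clock: 6.37
tool_pos: [0.5091, 0.2579, 0.0447]
eef_rot: [0.191, 0.982, -0.0, 0.0]
contact_force: [-0.7, 0.5, -1.0]
opening: 0.701
finger_force: 0.0
clock: 6.95
tool_pos: [0.5103, 0.259, 0.2172]
eef_rot: [0.191, 0.982, 0.002, 0.002]
contact_force: [-1.2, 0.1, -0.9]
opening: 0.701
finger_force: 0.0
[0.51032238 0.25901607 0.21715004] [0.1910114  0.98158409 0.00171472 0.00209108] [-0.41433299  0.64685842 -0.22873157  1.75602553  0.20133765  0.75610173
  0.44172896]
[0.03095382 0.06162396 0.07266198]
```

```bash
python3 -m creep '[{"grip":0.4,"tx":0,"ty":0,"tz":0,"spin":-5.5},{"grip":0.4,"tx":0,"ty":0,"tz":0,"spin":-5.5},{"grip":0.4,"tx":0,"ty":0,"tz":0,"spin":-5.5},{"grip":0.4,"tx":0,"ty":0,"tz":0,"spin":-5.5},{"grip":0.4,"tx":-0.8,"ty":-3.5,"tz":0,"spin":0},{"grip":0.4,"tx":-0.8,"ty":-3.5,"tz":0,"spin":0},{"grip":0.4,"tx":-0.8,"ty":-3.5,"tz":0,"spin":0},{"grip":0.4,"tx":-0.8,"ty":-3.5,"tz":0,"spin":0}]'; python3 -m creep '[{"grip":0.4,"tx":-0.8,"ty":-3.5,"tz":0,"spin":0},{"grip":0.4,"tx":-0.8,"ty":-3.5,"tz":0,"spin":0},{"grip":0.4,"tx":-0.8,"ty":-3.5,"tz":0,"spin":0},{"grip":0.4,"tx":-0.8,"ty":-3.5,"tz":0,"spin":0},{"grip":0.4,"tx":-0.8,"ty":-3.5,"tz":0,"spin":0},{"grip":0.4,"tx":-0.8,"ty":-3.5,"tz":0,"spin":0},{"grip":0.4,"tx":-0.8,"ty":-3.5,"tz":0,"spin":0},{"grip":0.4,"tx":0,"ty":0,"tz":0,"spin":0}]'; python3 -m creep '[{"grip":0.4,"tx":0,"ty":-3.5,"tz":0,"spin":0},{"grip":0.4,"tx":0,"ty":-2.5,"tz":0,"spin":0},{"grip":0.4,"tx":0,"ty":0,"tz":0,"spin":0},{"grip":0.4,"tx":0,"ty":0,"tz":0,"spin":0},{"grip":0.4,"tx":0,"ty":0,"tz":0,"spin":0}]'
cat > crank.py <<'E'
from h import *
from scipy.optimize import least_squares
s=r.get_state(); print(s["tool_pos"],s["eef_rot"])
for n in ["wrist","top","scene"]:
    p,W,H=cloud(n)
    if n=="wrist": cv2.imwrite("pics/w4.png",p[:,:,::-1])
    x,y,z=W[...,0],W[...,1],W[...,2]; h,sa,v=[H[...,i].astype(int) for i in range(3)]
    near=(x>.45)&(x<.7)&(y<-.1)&(y>-.32)
    q=W[near&((h<8)|(h>172))&(sa>150)&(z>.085)&(z<.105)]
    k=W[near&(v<70)&(z>.138)&(z<.155)&(np.hypot(x-.564,y+.22)<.075)]
    if len(k)>3: print(n,'crank',len(k),np.round(np.median(k,0),4),np.round(cv2.minAreaRect((k[:,:2]*1000).astype(np.float32))[:2],1).tolist())
    if len(q)<50: continue
    q0=np.array([.564,-.22]); q=q[np.linalg.norm(q[:,:2]-q0,axis=1)>.042]
    f=least_squares(lambda a:np.hypot(q[:,0]-a[0],q[:,1]-a[1])-.0555,q0,loss='soft_l1',f_scale=.003); print(n,'wheel',len(q),np.round(f.x,4))
E
python3 crank.py
```

```text
clock: 7.67
tool_pos: [0.5397, 0.1165, 0.2125]
eef_rot: [-0.001, 1.0, -0.001, -0.002]
contact_force: [0.4, -0.1, -1.2]
opening: 0.7
finger_force: 0.0
clock: 8.33
tool_pos: [0.596, -0.1374, 0.2117]
eef_rot: [0.006, 1.0, -0.003, -0.002]
contact_force: [0.2, -1.6, 0.2]
opening: 0.699
finger_force: 0.0
clock: 8.75
tool_pos: [0.5962, -0.1852, 0.2131]
eef_rot: [-0.0, 1.0, 0.001, -0.001]
contact_force: [0.3, 0.9, 0.8]
opening: 0.702
finger_force: 0.0
[ 0.59621642 -0.18517733  0.21314036] [-4.93982870e-04  9.99998520e-01  9.71197101e-04 -1.33131427e-03]
wrist crank 583 [ 0.6082 -0.1971  0.1497] [[610.0, -197.0], [18.5, 18.4]]
wrist wheel 4214 [ 0.563  -0.2212]
top wheel 230 [ 0.5633 -0.2205]
scene crank 46 [ 0.616  -0.1932  0.1481] [[614.4, -194.0], [17.0, 19.5]]
scene wheel 268 [ 0.5659 -0.2201]
```

View pics/w4.png

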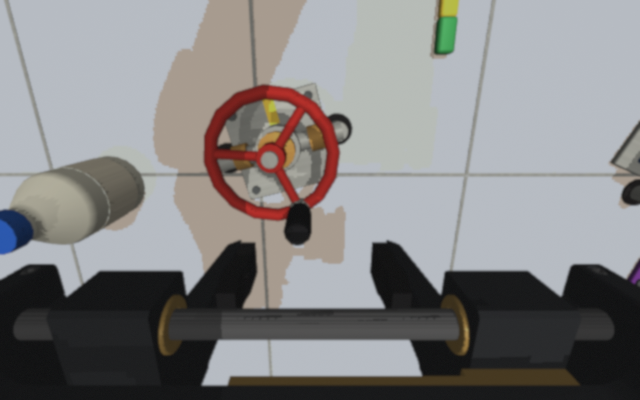

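The wrist view shows the crank handle at (298,225), the wheel hub at (270,158) and the stripe at (270,110). The white bottle at (80,200) is clear. I'll position over the handle and lower.

```bash
python3 -m creep '[{"grip":0.4,"tx":-1.6,"ty":-1.1,"tz":0,"spin":0},{"grip":0.4,"tx":0,"ty":0,"tz":2.5,"spin":0},{"grip":0.4,"tx":0,"ty":0,"tz":2.5,"spin":0},{"grip":0.4,"tx":0,"ty":0,"tz":2.5,"spin":0},{"grip":0.4,"tx":0,"ty":0,"tz":1.5,"spin":0},{"grip":0.4,"tx":0,"ty":0,"tz":1.3,"spin":0},{"grip":0.4,"tx":0,"ty":0,"tz":0,"spin":0},{"grip":0.4,"tx":0,"ty":0,"tz":0,"spin":0}]'; python3 -m creep '[{"grip":0.4,"tx":0,"ty":0,"tz":0,"spin":0},{"grip":0.4,"tx":0,"ty":0,"tz":0,"spin":0}]'; python3 - <<'E'
from h import *
p,d=optics.snapshot("wrist"); cv2.imwrite("pics/w5.png",p[:,:,::-1])
E
```

```text
clock: 9.57
tool_pos: [0.6131, -0.1967, 0.1116]
eef_rot: [-0.001, 1.0, 0.0, -0.0]
contact_force: [-0.1, 0.8, 0.3]
opening: 0.699
finger_force: 0.0
clock: 9.73
tool_pos: [0.6141, -0.1975, 0.1131]
eef_rot: [-0.0, 1.0, -0.0, 0.001]
contact_force: [-0.0, 0.3, 0.6]
opening: 0.701
finger_force: 0.0
```

View pics/w5.png

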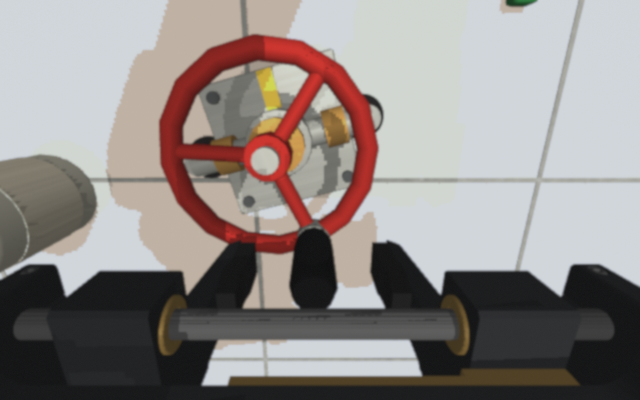

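The handle at (314,270) is centred between the fingers. I'll close.

```bash
python3 -m creep '[{"grip":-1,"tx":0.2,"ty":0,"tz":0.4,"spin":0},{"grip":-1,"tx":0,"ty":0,"tz":0,"spin":0},{"grip":-1,"tx":0,"ty":0,"tz":0,"spin":0},{"grip":-1,"tx":0,"ty":0,"tz":0,"spin":0},{"grip":-1,"tx":0,"ty":0,"tz":0,"spin":0},{"grip":-1,"tx":0,"ty":0,"tz":0,"spin":0},{"grip":-1,"tx":0,"ty":0,"tz":0,"spin":0},{"grip":-1,"tx":0,"ty":0,"tz":0,"spin":0}]' 30;  python3 -m creep '[{"grip":-1,"tx":0,"ty":0,"tz":0,"spin":0},{"grip":-1,"tx":0,"ty":0,"tz":0,"spin":0}]'
python3 - <<'E'
from h import *
print(r.get_state()["tool_pos"])
E
```

```text
clock: 10.45
tool_pos: [0.6111, -0.1975, 0.1078]
eef_rot: [-0.0, 1.0, -0.0, 0.0]
contact_force: [-0.8, -0.5, 0.8]
opening: 0.239
finger_force: 30.0
clock: 10.62
tool_pos: [0.6111, -0.1976, 0.1077]
eef_rot: [-0.0, 1.0, -0.0, 0.0]
contact_force: [-0.0, 0.2, 0.1]
opening: 0.236
finger_force: 30.0
[ 0.61106352 -0.19757661  0.10771501]
```

```bash
cat > arc.py <<'E'
import numpy as np,sys
b0,step,n=map(float,sys.argv[1:4]); R=5.5
b=np.radians(b0+step*np.arange(n+1)); 
x=np.round(R*np.cos(b),1 if 0 else 2);y=np.round(R*np.sin(b),2)
for i in range(int(n)): print(round(b0+step*(i+1),1),"tx %.2f ty %.2f"%(-(x[i+1]-x[i]),y[i+1]-y[i]))
E
python3 arc.py 26 -15 14
```

```text
11.0 tx -0.46 ty -1.36
-4.0 tx -0.09 ty -1.43
-19.0 tx 0.29 ty -1.41
-34.0 tx 0.64 ty -1.29
-49.0 tx 0.95 ty -1.07
-64.0 tx 1.20 ty -0.79
-79.0 tx 1.36 ty -0.46
-94.0 tx 1.43 ty -0.09
-109.0 tx 1.41 ty 0.29
-124.0 tx 1.29 ty 0.64
-139.0 tx 1.07 ty 0.95
-154.0 tx 0.79 ty 1.20
-169.0 tx 0.46 ty 1.36
-184.0 tx 0.09 ty 1.43
```

```bash
python3 -m creep '[{"grip":-1,"tx":-0.46,"ty":-1.36,"tz":0,"spin":0},{"grip":-1,"tx":-0.09,"ty":-1.43,"tz":0,"spin":0},{"grip":-1,"tx":0.29,"ty":-1.41,"tz":0,"spin":0},{"grip":-1,"tx":0,"ty":0,"tz":0,"spin":0},{"grip":-1,"tx":0,"ty":0,"tz":0,"spin":0},{"grip":-1,"tx":0,"ty":0,"tz":0,"spin":0}]'; python3 -m creep '[{"grip":-1,"tx":0.64,"ty":-1.29,"tz":0,"spin":0},{"grip":-1,"tx":0.95,"ty":-1.07,"tz":0,"spin":0},{"grip":-1,"tx":1.20,"ty":-0.79,"tz":0,"spin":0},{"grip":-1,"tx":1.36,"ty":-0.46,"tz":0,"spin":0},{"grip":-1,"tx":1.43,"ty":-0.09,"tz":0,"spin":0},{"grip":-1,"tx":0,"ty":0,"tz":0,"spin":0},{"grip":-1,"tx":0,"ty":0,"tz":0,"spin":0},{"grip":-1,"tx":0,"ty":0,"tz":0,"spin":0}]'
```

```text
clock: 11.12
tool_pos: [0.6137, -0.2413, 0.1078]
eef_rot: [0.001, 1.0, -0.001, 0.001]
contact_force: [1.1, -2.1, -0.0]
opening: 0.236
finger_force: 30.0
clock: 11.78
tool_pos: [0.5576, -0.2772, 0.1077]
eef_rot: [-0.0, 1.0, -0.001, -0.0]
contact_force: [-1.8, -2.6, 1.9]
opening: 0.237
finger_force: 30.0
```

```bash
python3 -m creep '[{"grip":-1,"tx":1.41,"ty":0.29,"tz":0,"spin":0},{"grip":-1,"tx":1.29,"ty":0.64,"tz":0,"spin":0},{"grip":-1,"tx":1.07,"ty":0.95,"tz":0,"spin":0},{"grip":-1,"tx":0,"ty":0,"tz":0,"spin":0},{"grip":-1,"tx":0,"ty":0,"tz":0,"spin":0},{"grip":-1,"tx":0,"ty":0,"tz":0,"spin":0}]'; cat > fit.py <<'E'
import numpy as np,sys,json
from scipy.optimize import least_squares
P=np.array(json.loads(sys.argv[1]))
f=least_squares(lambda a:np.hypot(P[:,0]-a[0],P[:,1]-a[1])-.055,[.562,-.221]); print(f.x,f.fun)
print(np.degrees(np.arctan2(P[:,1]-f.x[1],P[:,0]-f.x[0])))
E
python3 - <<'E'
from plant import r
print(r.get_state()["tool_pos"])
E
python3 fit.py '[[0.6111,-0.1976],[0.6137,-0.2413],[0.5576,-0.2772]]'
```

```text
clock: 12.28
tool_pos: [0.5201, -0.2579, 0.1076]
eef_rot: [-0.0, 1.0, -0.0, -0.001]
contact_force: [-4.3, -1.1, 5.1]
opening: 0.237
finger_force: 30.0
[ 0.52005249 -0.25786363  0.1076483 ]
[ 0.5620306  -0.22239525] [-2.17221841e-05  1.92395379e-05 -1.64538336e-05]
[ 26.80792041 -20.09650783 -94.62192783]
```

```bash
python3 -m creep '[{"grip":-1,"tx":0.79,"ty":1.20,"tz":0,"spin":0},{"grip":-1,"tx":0,"ty":0,"tz":0,"spin":0},{"grip":-1,"tx":0,"ty":0,"tz":0,"spin":0}]'; python3 -m creep '[{"grip":-1,"tx":0.15,"ty":0.35,"tz":0,"spin":0},{"grip":-1,"tx":0,"ty":0,"tz":0,"spin":0},{"grip":-1,"tx":0,"ty":0,"tz":0,"spin":0}]'; python3 -m creep '[{"grip":-1,"tx":0.12,"ty":0.36,"tz":0,"spin":0},{"grip":-1,"tx":0,"ty":0,"tz":0,"spin":0},{"grip":-1,"tx":0,"ty":0,"tz":0,"spin":0}]';python3 -m creep '[{"grip":-1,"tx":0.1,"ty":0.37,"tz":0,"spin":0},{"grip":-1,"tx":0,"ty":0,"tz":0,"spin":0},{"grip":-1,"tx":0,"ty":0,"tz":0,"spin":0}]'
```

```text
clock: 12.53
tool_pos: [0.5121, -0.2454, 0.1076]
eef_rot: [-0.0, 1.0, 0.0, -0.001]
contact_force: [-4.6, -0.6, 4.9]
opening: 0.237
finger_force: 30.0
clock: 12.78
tool_pos: [0.511, -0.2428, 0.1077]
eef_rot: [0.0, 1.0, -0.0, 0.0]
contact_force: [-3.3, -2.3, 3.4]
opening: 0.235
finger_force: 30.0
clock: 13.03
tool_pos: [0.5094, -0.2383, 0.1077]
eef_rot: [-0.0, 1.0, 0.0, -0.0]
contact_force: [-3.3, -2.2, 2.0]
opening: 0.236
finger_force: 30.0
clock: 13.28
tool_pos: [0.5089, -0.2363, 0.1077]
eef_rot: [0.0, 1.0, -0.001, 0.001]
contact_force: [-2.3, -6.6, 1.3]
opening: 0.24
finger_force: 30.0
```

```bash
for i in 1 2; do :; done; python3 -m creep '[{"grip":-1,"tx":0.06,"ty":0.3,"tz":0,"spin":0},{"grip":-1,"tx":0,"ty":0,"tz":0,"spin":0},{"grip":-1,"tx":0,"ty":0,"tz":0,"spin":0},{"grip":-1,"tx":0,"ty":0,"tz":0,"spin":0}]'; python3 -m creep '[{"grip":-1,"tx":0.06,"ty":0.3,"tz":0,"spin":0},{"grip":-1,"tx":0,"ty":0,"tz":0,"spin":0},{"grip":-1,"tx":0,"ty":0,"tz":0,"spin":0},{"grip":-1,"tx":0,"ty":0,"tz":0,"spin":0}]'
```

```text
clock: 13.62
tool_pos: [0.5088, -0.2362, 0.1077]
eef_rot: [0.002, 1.0, -0.003, 0.001]
contact_force: [-0.0, -11.0, -1.8]
opening: 0.239
finger_force: 30.0
clock: 13.95
tool_pos: [0.5089, -0.2361, 0.1078]
eef_rot: [0.003, 1.0, -0.004, 0.002]
contact_force: [1.5, -16.2, -4.5]
opening: 0.242
finger_force: 30.0
```

The valve is closed: it stalls at TCP (0.5089, -0.2362), bearing -165.4°, with the push rising to 16 N. Next I relax the overpush and plan the two opening turns.

```bash
python3 -m creep '[{"grip":-1,"tx":-0.1,"ty":-0.4,"tz":0,"spin":0},{"grip":-1,"tx":-0.05,"ty":-0.3,"tz":0,"spin":0},{"grip":-1,"tx":0,"ty":0,"tz":0,"spin":0},{"grip":-1,"tx":0,"ty":0,"tz":0,"spin":0}]'; python3 arc.py -165 15 24
```

```text
clock: 14.28
tool_pos: [0.5089, -0.2363, 0.1077]
eef_rot: [0.0, 1.0, -0.0, 0.0]
contact_force: [-3.0, -4.1, 2.2]
opening: 0.242
finger_force: 30.0
-150.0 tx -0.55 ty -1.33
-135.0 tx -0.87 ty -1.14
-120.0 tx -1.14 ty -0.87
-105.0 tx -1.33 ty -0.55
-90.0 tx -1.42 ty -0.19
-75.0 tx -1.42 ty 0.19
-60.0 tx -1.33 ty 0.55
-45.0 tx -1.14 ty 0.87
-30.0 tx -0.87 ty 1.14
-15.0 tx -0.55 ty 1.33
0.0 tx -0.19 ty 1.42
15.0 tx 0.19 ty 1.42
30.0 tx 0.55 ty 1.33
45.0 tx 0.87 ty 1.14
60.0 tx 1.14 ty 0.87
75.0 tx 1.33 ty 0.55
90.0 tx 1.42 ty 0.19
105.0 tx 1.42 ty -0.19
120.0 tx 1.33 ty -0.55
135.0 tx 1.14 ty -0.87
150.0 tx 0.87 ty -1.14
165.0 tx 0.55 ty -1.33
180.0 tx 0.19 ty -1.42
195.0 tx -0.19 ty -1.42
```

```bash
python3 -m creep '[{"grip":-1,"tx":-0.7,"ty":-1.45,"tz":0,"spin":0},{"grip":-1,"tx":-0.87,"ty":-1.14,"tz":0,"spin":0},{"grip":-1,"tx":-1.14,"ty":-0.87,"tz":0,"spin":0},{"grip":-1,"tx":-1.33,"ty":-0.55,"tz":0,"spin":0},{"grip":-1,"tx":-1.42,"ty":-0.19,"tz":0,"spin":0},{"grip":-1,"tx":0,"ty":0,"tz":0,"spin":0},{"grip":-1,"tx":0,"ty":0,"tz":0,"spin":0},{"grip":-1,"tx":0,"ty":0,"tz":0,"spin":0}]'
```

```text
clock: 14.95
tool_pos: [0.5643, -0.2774, 0.1077]
eef_rot: [-0.0, 1.0, 0.0, 0.001]
contact_force: [2.8, -2.7, -0.0]
opening: 0.239
finger_force: 30.0
```

```bash
python3 -m creep '[{"grip":-1,"tx":-1.2,"ty":0.19,"tz":0,"spin":0},{"grip":-1,"tx":-1.33,"ty":0.55,"tz":0,"spin":0},{"grip":-1,"tx":-1.14,"ty":0.87,"tz":0,"spin":0},{"grip":-1,"tx":-0.87,"ty":1.14,"tz":0,"spin":0},{"grip":-1,"tx":-0.55,"ty":1.33,"tz":0,"spin":0},{"grip":-1,"tx":-0.19,"ty":1.42,"tz":0,"spin":0},{"grip":-1,"tx":0,"ty":0,"tz":0,"spin":0},{"grip":-1,"tx":0,"ty":0,"tz":0,"spin":0}]'
```

```text
clock: 15.62
tool_pos: [0.6168, -0.2184, 0.1077]
eef_rot: [-0.002, 1.0, 0.002, 0.0]
contact_force: [2.2, 2.3, 0.5]
opening: 0.239
finger_force: 30.0
```

```bash
python3 -m creep '[{"grip":-1,"tx":0.19,"ty":1.42,"tz":0,"spin":0},{"grip":-1,"tx":0.55,"ty":1.33,"tz":0,"spin":0},{"grip":-1,"tx":0.87,"ty":1.14,"tz":0,"spin":0},{"grip":-1,"tx":1.14,"ty":0.87,"tz":0,"spin":0},{"grip":-1,"tx":1.33,"ty":0.55,"tz":0,"spin":0},{"grip":-1,"tx":1.42,"ty":0.19,"tz":0,"spin":0},{"grip":-1,"tx":0,"ty":0,"tz":0,"spin":0},{"grip":-1,"tx":0,"ty":0,"tz":0,"spin":0}]'
```

```text
clock: 16.28
tool_pos: [0.5597, -0.1676, 0.1077]
eef_rot: [0.0, 1.0, 0.0, -0.001]
contact_force: [-1.5, 2.0, 2.5]
opening: 0.238
finger_force: 30.0
```

```bash
python3 -m creep '[{"grip":-1,"tx":1.30,"ty":-0.19,"tz":0,"spin":0},{"grip":-1,"tx":1.33,"ty":-0.55,"tz":0,"spin":0},{"grip":-1,"tx":1.14,"ty":-0.87,"tz":0,"spin":0},{"grip":-1,"tx":0.87,"ty":-1.14,"tz":0,"spin":0},{"grip":-1,"tx":0.55,"ty":-1.33,"tz":0,"spin":0},{"grip":-1,"tx":0.19,"ty":-1.42,"tz":0,"spin":0},{"grip":-1,"tx":0,"ty":0,"tz":0,"spin":0},{"grip":-1,"tx":0,"ty":0,"tz":0,"spin":0}]'
```

```text
clock: 16.95
tool_pos: [0.5071, -0.2253, 0.1077]
eef_rot: [0.002, 1.0, -0.001, -0.0]
contact_force: [-0.9, -1.7, 1.1]
opening: 0.237
finger_force: 30.0
```

```bash
python3 -m creep '[{"grip":-1,"tx":-0.19,"ty":-1.42,"tz":0,"spin":0},{"grip":-1,"tx":-0.55,"ty":-1.33,"tz":0,"spin":0},{"grip":-1,"tx":-0.87,"ty":-1.14,"tz":0,"spin":0},{"grip":-1,"tx":-1.14,"ty":-0.87,"tz":0,"spin":0},{"grip":-1,"tx":-1.33,"ty":-0.55,"tz":0,"spin":0},{"grip":-1,"tx":-1.42,"ty":-0.19,"tz":0,"spin":0},{"grip":-1,"tx":0,"ty":0,"tz":0,"spin":0},{"grip":-1,"tx":0,"ty":0,"tz":0,"spin":0}]'
```

```text
clock: 17.62
tool_pos: [0.5638, -0.2774, 0.1077]
eef_rot: [-0.0, 1.0, -0.0, 0.001]
contact_force: [2.4, -1.0, 0.7]
opening: 0.241
finger_force: 30.0
```

Nearly 1¼ turns done (bearing -88°), and the drift is small. I'll continue.

```bash
python3 -m creep '[{"grip":-1,"tx":-1.25,"ty":0.19,"tz":0,"spin":0},{"grip":-1,"tx":-1.33,"ty":0.55,"tz":0,"spin":0},{"grip":-1,"tx":-1.14,"ty":0.87,"tz":0,"spin":0},{"grip":-1,"tx":-0.87,"ty":1.14,"tz":0,"spin":0},{"grip":-1,"tx":-0.55,"ty":1.33,"tz":0,"spin":0},{"grip":-1,"tx":-0.19,"ty":1.42,"tz":0,"spin":0},{"grip":-1,"tx":0,"ty":0,"tz":0,"spin":0},{"grip":-1,"tx":0,"ty":0,"tz":0,"spin":0}]'
```

```text
clock: 18.28
tool_pos: [0.6168, -0.2183, 0.1078]
eef_rot: [-0.002, 1.0, 0.002, 0.001]
contact_force: [3.8, 1.7, -1.5]
opening: 0.236
finger_force: 30.0
```

```bash
python3 -m creep '[{"grip":-1,"tx":0.19,"ty":1.42,"tz":0,"spin":0},{"grip":-1,"tx":0.55,"ty":1.33,"tz":0,"spin":0},{"grip":-1,"tx":0.87,"ty":1.14,"tz":0,"spin":0},{"grip":-1,"tx":1.14,"ty":0.87,"tz":0,"spin":0},{"grip":-1,"tx":1.33,"ty":0.55,"tz":0,"spin":0},{"grip":-1,"tx":1.42,"ty":0.19,"tz":0,"spin":0},{"grip":-1,"tx":0,"ty":0,"tz":0,"spin":0},{"grip":-1,"tx":0,"ty":0,"tz":0,"spin":0}]'
```

```text
clock: 18.95
tool_pos: [0.5588, -0.1676, 0.1077]
eef_rot: [0.0, 1.0, 0.0, -0.002]
contact_force: [-1.0, 2.6, 2.7]
opening: 0.238
finger_force: 30.0
```

```bash
python3 -m creep '[{"grip":-1,"tx":1.30,"ty":-0.19,"tz":0,"spin":0},{"grip":-1,"tx":1.33,"ty":-0.55,"tz":0,"spin":0},{"grip":-1,"tx":1.14,"ty":-0.87,"tz":0,"spin":0},{"grip":-1,"tx":0.87,"ty":-1.14,"tz":0,"spin":0},{"grip":-1,"tx":0.55,"ty":-1.33,"tz":0,"spin":0},{"grip":-1,"tx":0,"ty":0,"tz":0,"spin":0},{"grip":-1,"tx":0,"ty":0,"tz":0,"spin":0},{"grip":-1,"tx":0,"ty":0,"tz":0,"spin":0}]'
```

```text
clock: 19.62
tool_pos: [0.5085, -0.2095, 0.1077]
eef_rot: [0.001, 1.0, -0.0, -0.0]
contact_force: [-0.5, -2.3, 2.0]
opening: 0.239
finger_force: 30.0
```

```bash
python3 -m creep '[{"grip":-1,"tx":0.18,"ty":-1.34,"tz":0,"spin":0},{"grip":-1,"tx":-0.19,"ty":-1.2,"tz":0,"spin":0},{"grip":-1,"tx":0,"ty":0,"tz":0,"spin":0},{"grip":-1,"tx":0,"ty":0,"tz":0,"spin":0},{"grip":-1,"tx":0,"ty":0,"tz":0,"spin":0},{"grip":-1,"tx":0,"ty":0,"tz":0,"spin":0}]'
```

```text
clock: 20.12
tool_pos: [0.5083, -0.2342, 0.1077]
eef_rot: [-0.0, 1.0, -0.0, -0.001]
contact_force: [-3.6, -2.1, 3.1]
opening: 0.237
finger_force: 30.0
```

```bash
python3 -m creep '[{"grip":-1,"tx":-0.06,"ty":-0.2,"tz":0,"spin":0},{"grip":-1,"tx":0,"ty":0,"tz":0,"spin":0},{"grip":-1,"tx":0,"ty":0,"tz":0,"spin":0},{"grip":-1,"tx":0,"ty":0,"tz":0,"spin":0},{"grip":-1,"tx":0,"ty":0,"tz":0,"spin":0},{"grip":-1,"tx":0,"ty":0,"tz":0,"spin":0}]'; python3 - <<'E'
from h import *
print(r.get_state()["tool_pos"])
p,d=optics.snapshot("scene"); q,d=optics.snapshot("wrist"); cv2.imwrite("pics/end.png",np.vstack([cv2.resize(p,(480,300)),cv2.resize(q,(480,300))])[:,:,::-1])
E
```

```text
clock: 20.62
tool_pos: [0.5086, -0.2351, 0.1076]
eef_rot: [-0.001, 1.0, 0.0, -0.001]
contact_force: [-4.7, -0.3, 5.5]
opening: 0.238
finger_force: 30.0
[ 0.50857488 -0.23509741  0.10763252]
```

View pics/end.png

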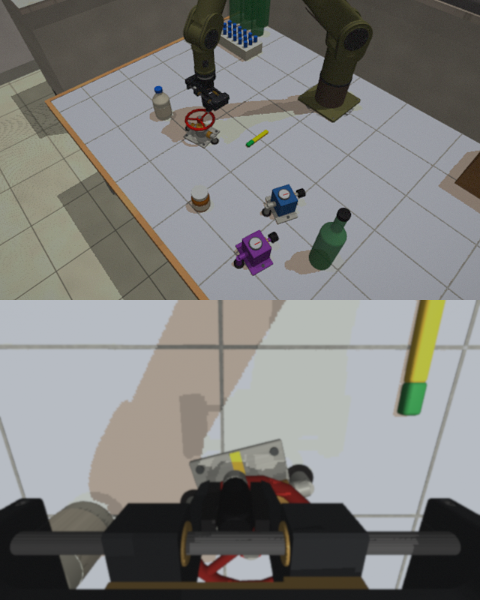

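The pictures show the handle (235,500) gripped and standing over the yellow stripe (237,465). The bystanders are in place and the blue block's knob is home. About 1 mm is left, so I'll trim it.

```bash
python3 -m creep '[{"grip":-1,"tx":-0.05,"ty":-0.14,"tz":0,"spin":0},{"grip":-1,"tx":0,"ty":0,"tz":0,"spin":0},{"grip":-1,"tx":0,"ty":0,"tz":0,"spin":0},{"grip":-1,"tx":0,"ty":0,"tz":0,"spin":0},{"grip":-1,"tx":0,"ty":0,"tz":0,"spin":0},{"grip":-1,"tx":0,"ty":0,"tz":0,"spin":0}]'
```

```text
clock: 21.22
tool_pos: [0.5088, -0.2363, 0.1076]
eef_rot: [-0.001, 1.0, 0.001, -0.001]
contact_force: [-4.5, -0.4, 5.6]
opening: 0.237
finger_force: 30.0
```

```bash
python3 -c "
from plant import workorder
print(workorder.finish_job())"
```

```text
the job is handed in; nothing more can be done
None
```

The job is handed in: I pulled the purge knob fully out (40 mm) and pushed it home, closed the valve against its stop, then backed it off two turns to within about 0.1 mm of the stop position, with the crank handle still gripped and the bottles, jar and highlighter not touched.

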